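Press home the axle cap behind the roll shutter of a fabric tester's drive unit

TASK

On the drive unit, raise the slatted roller shutter by its tab along its curved tracks until it is fully open and stays there. Then press the axle cap that still stands proud on its plain shaft straight down until its flange is tight on the pulley's hub, sitting square and not cocked. Leave the shutter open, and do not disturb the things lying on the bench.

Things in the scene. Friction and masses are not known exactly. Their poses are not given: they have to be found in the camera images.
- shutter_axis (a point): Point on the shutter's hinge line, midway between the side tracks, 60 mm above the bench, fixed to the drive unit (white base 330 x 330 mm, 30 mm high; two open arched aluminium tracks up to 215 mm high, 304 mm apart). y: along the level hinge line; x: level, towards the unit's back; z up. The shutter's front is on the -x side.
- shutter (a joint): Turn (rad) of the grey slatted shutter about y of shutter_axis: 0 shut (lower edge low at the front), 1.66 fully open (lower edge up past the top, slats down the back). Slats: arc of 150 mm radius, 280 mm wide, 0.3 kg. Friction holds it about where it is left; past about 1.4 it tends to run open by its weight. Lifting by the tab takes 2 to 4 N.
- tab (a point): Grip point of the aluminium pull tab at the middle of the shutter's lower edge: 184 mm from shutter_axis, at 0.401 rad + joint shutter above its -x direction. Tab: sticks out radially to 14 mm beyond this point and 48 mm off the slats, flat-sided, 20 mm wide along the hinge line, 14 mm thick. Pinch its 20 mm from straight above; it turns between the fingers as it rises. y along the hinge line.
- cap_top (a point): Centre of the flat top of the steel axle cap standing proud on a plain upright 16 mm shaft behind the shutter: cup 27 mm across, toothed flange 40 mm across with its underside 26 mm below this point. z: its own axis. Top 131 mm above the bench when home on the pulley's hub, up to 16 mm higher before. Pressing takes about 11 N, then a hard stop; pressed many mm off centre it cocks and stays so.
- cap_slide (a joint): How far the axle cap has been pressed down its shaft, in m: 0 on the shaft's tip, 0.016 home, tight on the hub of its pulley (loose on the shaft until then). It stays where it is left.
- done_top (a point): Centre of the top of a like axle cap on the neighbouring like pulley (68 mm across, hub face 105 mm above the bench), 100 to 120 mm away along the hinge line: already home (top 131 mm above the bench) and fixed. Which of the two places is the finished one varies.
- puck: Loose steel disc 56 mm across, 20 mm high, on the bench beside the unit; origin under its centre. Bystander.
- clamp_ring: Loose aluminium ring 100 mm across, 12 mm high, on the bench; origin under its centre. Bystander.
- spanner: Loose steel spanner 160 mm long lying on the bench; x axis along it. Bystander.
- parts_tray: Black open tray 120 x 90 x 30 mm on the bench; origin under its centre. Bystander.

How it is judged:
By the outcome, as a careful person would: the job done as asked, in the order asked, and still so for the second after the job is handed in, with the robot touching nothing.
It also fails if it takes over 42 s, if anything falls off the work surface, if the arm or the gripper's body presses on something with over 40 N, if the wrist force passes 120 N, or if a joint passes its speed limit or range.

ROBOT

A 6-joint arm with a two-finger parallel gripper is mounted at the origin on the work surface. World frame = base frame: x ahead of the robot, y to its left, z up, the work surface at z = 0. Lengths are in mm, angles in rad, forces in N, time in s.
With the tool pointing down it reaches from about 300 to 775 mm from the base axis. Payload 14.6 kg.
Tool frame: the origin (TCP) lies between the finger pads; the fingertips stand 25 mm ahead of it and the grasp point (between the pads) lies 6 mm ahead of it; z points along the fingers, x is the direction in which the jaws open and shut, and the axes are right-handed (so a half turn about z gives the same grasp; the last joint's range is limited). The gripper opens to 94 mm and grips with 3 to 60 N. Pads are 16 mm wide; open, the fingers measure 119 mm over their backs; the gripper's body (75 mm by 177 mm) begins 78 mm behind the grasp point.
Start: joints at [1.28, 0.3, 1.521, -0, 1.321, -0.067], TCP at [122.063, 536.274, 230.446] pointing down, gripper open.
Joint ranges: [-3.03, 3.03], [-0.79, 2.21], [0.23, 2.52], [-1.04, 4.18], [0, 3.07], [-2.55, 2.55]. Speed limits (rad/s): [2.22, 2.22, 2.57, 3.14, 3.14, 3.14].

INTERFACE

Orientations are given as [roll, pitch, yaw] about the fixed x, y, z axes, in that order (R = Rz(yaw) Ry(pitch) Rx(roll)).
In Python, from cell import manip gives the robot as it stands.
- The arm moves only by the tool apply_moves, never from a script. Its argument "series" is a list of rows, each a list of 3 entries, a list of its own where there are three numbers: the shift along the world's x, y, z in cm, then the turn, a rotation vector about the world's x, y, z in rad, then the opening in per cent of the stroke, from 0 (shut) to 100 (fully open). A call has exactly 10 rows; each row is the pose to reach, as a shift and turn from the pose commanded when the call began; what a row does not reach only later rows make up. A row lasts 1/8 s, in which the tool goes at most 62.5 mm and 10.7 degrees, less where a joint would pass 70% of its speed; a pose out of reach is approached as far as the arm can. A call with a gripper value outside its range is refused whole. The fingers move at their own pace and stop on an object; "grip_force" is the grip in N (left out, the last holds). Time passes only in rows, so rows that repeat a pose let the fingers close, or fill a call up. It gives the time, the measured TCP pose, the force and the opening at its end, in the units of the state.
- manip.read_state(): the state, without advancing time (a new reading comes with each control period).
- manip.camera(name): name is "scene" or "side" or "wrist"; returns (picture, depth): 384x512x3 uint8, red, green, blue; 384x512 float32, mm along the optical axis (not along the pixel's ray), 0 where there is no reading.
- manip.camera_info(name): a dict with "intrinsics" (3x3 intrinsics, pixels), "extrinsics" (4x4, takes a point from world to camera coordinates); the wrist camera has in their place "hand_eye" (4x4, takes a point from camera to tool coordinates, whose origin is the TCP and whose axes are the tool frame's). Camera axes: x right, y down, z forward; pixel columns grow to the right and rows downward; lengths in mm; the calibration is good to about 2 mm. A picture is of the moment at which its call begins: read the wrist's pose just before it. camera_info takes no time and is no camera call.
- manip.sign_off(): hands the job in, once; it reports no verdict.
The state is a dict: "clock": time; "joints": joint angles; "qd": joint speeds; "effort": joint torques, N m; "eef_pos": TCP position; "eef_rot": TCP orientation; "wrist_force": force on the tool from outside, world axes, zero at the start; "moment": the same for the moment, N m; "finger_gap": finger opening in mm.
Only numpy, scipy, OpenCV 4.12 (cv2) and the standard library are available. Lean on these libraries where they do the work, as an engineer would, in place of code of your own. Each camera call takes 0.05 s, during which the arm holds its last target.

## Working session

There is one attempt and no reset: what is moved stays moved. The work goes in short steps, Python scripts to look and compute and a tool call to move; the robot and the scene stay as the last step left them, time stands still between calls to the robot, and variables do not carry over. Pictures are saved under pics/ and viewed, and the job is handed in when it is done.

Besides the shell and the picture viewer there is one more tool, called after "Request:" as name(argument=value, ...), one argument or row to a line, values as JSON. apply_moves: Moves the arm, as the interface text tells. Its arguments: {"type":"object","properties":{"series":{"type":"array","items":{"type":"array"}},"grip_force":{"type":"number"}},"required":["series"]}

```bash
ls; mkdir -p pics
python3 - <<'E'
from cell import manip
import cv2,numpy as np
print(manip.read_state())
for n in ("scene","side","wrist"):
    p,d=manip.camera(n); cv2.imwrite(f"pics/{n}0.png",p[:,:,::-1]); np.savez(f"pics/{n}0.npz",p=p,d=d)
    print(n,manip.camera_info(n))
E
```

```text
pics
{'clock': 0.0, 'joints': array([ 1.28042264e+00,  3.00454356e-01,  1.52157059e+00, -1.90051587e-05,
        1.32070337e+00, -6.65717995e-02]), 'qd': array([-1.32860208e-03,  1.64469446e-04, -5.44614467e-04,  4.36858430e-05,
       -1.37570905e-03, -4.44706537e-04]), 'effort': array([-6.27455643e-05, -5.31799936e+01, -3.52752435e+01,  7.08074123e-02,
        2.43461947e-02, -1.04155467e-04]), 'eef_pos': array([121.99182653, 536.0630022 , 229.89993966]), 'eef_rot': array([-3.14153547e+00,  1.13436566e-03,  1.34699918e+00]), 'wrist_force': array([-0.27683972,  0.55209599,  0.49944766]), 'moment': array([-0.00404691, -0.02007492,  0.00623088]), 'finger_gap': 93.78954547763036}
scene {'intrinsics': array([[359.48135858,   0.        , 255.39016821],
       [  0.        , 359.48135858, 185.6115424 ],
       [  0.        ,   0.        ,   1.        ]]), 'extrinsics': array([[-3.90083296e-01,  9.20753695e-01, -6.90336939e-03,
         2.14718857e+02],
       [ 5.74623095e-01,  2.37570918e-01, -7.83178369e-01,
        -2.55248966e+02],
       [-7.19474337e-01, -3.09471635e-01, -6.21758784
[... 479 characters left out ...]
      [ 3.01704025e-01, -5.47901258e-01, -7.80242842e-01,
         9.06521798e+02],
       [ 0.00000000e+00,  0.00000000e+00,  0.00000000e+00,
         1.00000000e+00]])}
wrist {'intrinsics': array([[281.09990316,   0.        , 260.14790689],
       [  0.        , 281.09990316, 189.43334584],
       [  0.        ,   0.        ,   1.        ]]), 'hand_eye': array([[ 9.99997963e-01, -1.91473052e-03, -6.39284636e-04,
        -7.52145784e-01],
       [ 2.01213260e-03,  9.70866297e-01,  2.39613405e-01,
        -7.03885322e+01],
       [ 1.61864806e-04, -2.39614203e-01,  9.70868172e-01,
        -1.54148500e+02],
       [ 0.00000000e+00,  0.00000000e+00,  0.00000000e+00,
         1.00000000e+00]])}
```

View pics/scene0.png

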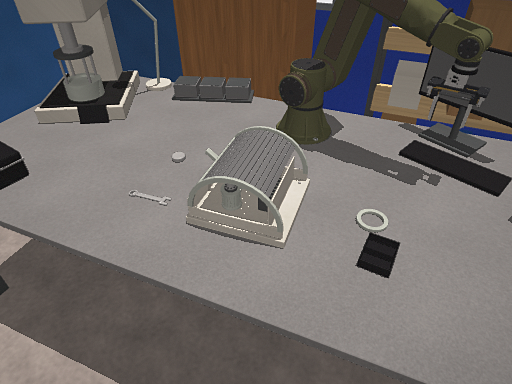

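View pics/side0.png

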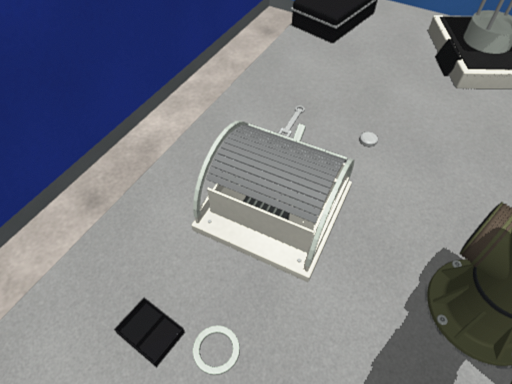

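View pics/wrist0.png

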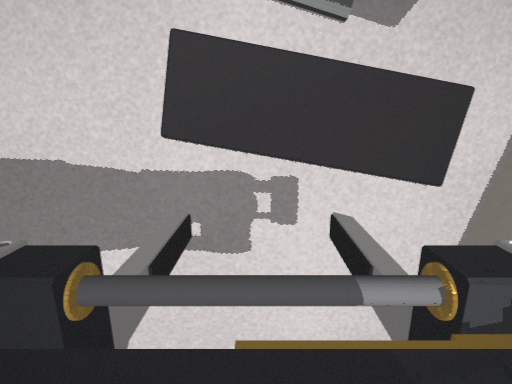

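The scene view shows the unit at the centre with the tab at about (212,155) and the standing cap at about (231,192). In the side view the tab is near (300,132), and the unit's back with pulley teeth is near (265,207). Next I'll enlarge these and compute the point cloud.

```bash
cat > h.py <<'E'
import numpy as np,cv2
from cell import manip
from scipy.spatial.transform import Rotation as R
def cloud(n,d,st=None):
    i=manip.camera_info(n);K=i["intrinsics"]
    v,u=np.mgrid[0:384,0:512]
    P=np.stack([(u-K[0,2])/K[0,0]*d,(v-K[1,2])/K[1,1]*d,d],-1)
    if n=="wrist":
        H=i["hand_eye"];P=P@H[:3,:3].T+H[:3,3]
        return P@R.from_euler("xyz",st["eef_rot"]).as_matrix().T+st["eef_pos"]
    E=i["extrinsics"];return (P-E[:3,3])@E[:3,:3]
def proj(n,p):
    i=manip.camera_info(n);E=i["extrinsics"];q=i["intrinsics"]@(E[:3,:3]@np.array(p)+E[:3,3]);return q[:2]/q[2]
def crop(p,x0,y0,x1,y1,f,name):
    cv2.imwrite(name,cv2.resize(p[y0:y1,x0:x1,::-1],None,fx=f,fy=f,interpolation=cv2.INTER_CUBIC))
E
python3 - <<'E'
from h import *
a=np.load("pics/scene0.npz");b=np.load("pics/side0.npz")
crop(a["p"],170,110,330,250,5,"pics/sc1.png");crop(b["p"],180,90,380,290,3,"pics/sd1.png")
A=cloud("scene",a["d"]);B=cloud("side",b["d"])
for u,v in [(212,155),(208,150),(231,187),(178,157),(372,220),(378,255),(150,198),(190,222),(268,238)]: print("sc",u,v,A[v,u].round(0))
for u,v in [(300,132),(369,138),(216,350),(150,332),(195,224),(307,275),(295,110)]: print("sd",u,v,B[v,u].round(0))
E
```

```text
sc 212 155 [ 565. -145.  172.]
sc 208 150 [ 563. -160.  185.]
sc 231 187 [622. -52. 109.]
sc 178 157 [ 434. -383.   21.]
sc 372 220 [479. 383.  -2.]
sc 378 255 [632. 421.   8.]
sc 150 198 [ 671. -349.    6.]
sc 190 222 [ 724. -155.    9.]
sc 268 238 [707. 107.  25.]
sd 300 132 [ 555. -152.  176.]
sd 369 138 [ 412. -393.   19.]
sd 216 350 [487. 379.   1.]
sd 150 332 [630. 421.  15.]
sd 195 224 [698. 149.  31.]
sd 307 275 [386. 136.  30.]
sd 295 110 [ 681. -417.    2.]
```

View pics/sc1.png

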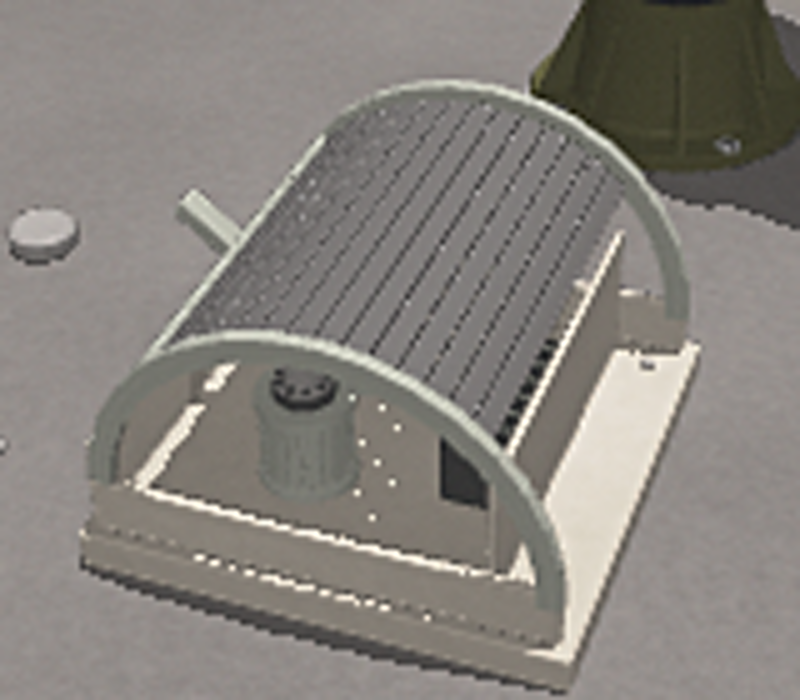

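View pics/sd1.png

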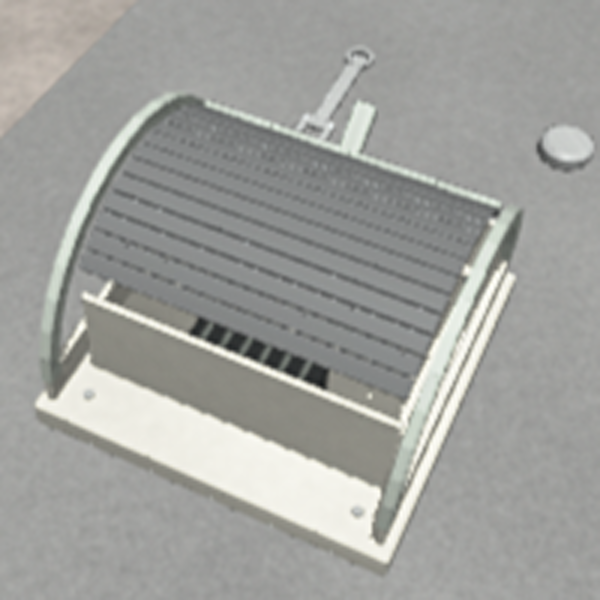

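```bash
cat > fit.py <<'E'
from h import *
from scipy.optimize import least_squares
a=np.load("pics/scene0.npz");b=np.load("pics/side0.npz")
A=cloud("scene",a["d"]);B=cloud("side",b["d"])
for nm,C,im in (("scene",A,a["p"]),("side",B,b["p"])):
    sel=(C[...,2]>110)&(C[...,2]<225)&(abs(C[...,0]-550)<135)&(abs(C[...,1]+5)<150)
    g=im.astype(int); sel&=(g.max(-1)<150)&(g.max(-1)-g.min(-1)<20)
    P=C[sel]
    def f(p):
        hd=np.array([np.cos(p[0]),np.sin(p[0])]);n=np.array([-hd[1],hd[0]])
        u=(P[:,:2]-np.array([550,0]))@n-p[1]
        return np.hypot(u,P[:,2]-p[2])-p[3]
    for fixed in (0,1):
        if fixed: s=least_squares(lambda q:f([q[0],q[1],60,q[2]]),[0,0,152],loss="soft_l1")
        else: s=least_squares(f,[0,0,60,152],loss="soft_l1")
        print(nm,len(P),s.x,np.abs(s.fun).mean())
E
python3 fit.py
python3 - <<'E'
from h import *
b=np.load("pics/side0.npz");a=np.load("pics/scene0.npz")
A=cloud("scene",a["d"]);B=cloud("side",b["d"])
for C,n in((A,"sc"),(B,"sd")):
    s=(C[...,2]>100)&(C[...,1]<-115)&(abs(C[...,0]-555)<40)&(C[...,1]>-230)
    u=np.argwhere(s)
    for v,c in u: print(n,c,v,C[v,c].round(0), end=';')
    print()
E
```

```text
scene 3343 [ 5.28384000e-02 -1.52111575e+01  6.25483677e+01  1.47205068e+02] 2.363985562941983
scene 3343 [ 5.25078247e-02 -1.53040713e+01  1.49522436e+02] 2.367553775194685
side 7966 [ 5.03445178e-02 -1.65133119e+01  6.85979626e+01  1.42358516e+02] 2.4588061707324265
side 7966 [ 4.96242045e-02 -1.74450388e+01  1.50321253e+02] 2.5182434046545588
sc 208 148 [ 553. -166.  186.];sc 209 148 [ 555. -160.  188.];sc 207 149 [ 562. -164.  188.];sc 208 149 [ 560. -161.  188.];sc 209 149 [ 557. -160.  186.];sc 210 149 [ 555. -157.  185.];sc 227 149 [ 516. -116.  173.];sc 206 150 [ 564. -167.  185.];sc 207 150 [ 567. -161.  188.];sc 208 150 [ 563. -160.  185.];sc 209 150 [ 557. -160.  182.];sc 210 150 [ 557. -156.  183.];sc 211 150 [ 552. -155.  181.];sc 226 150 [ 521. -117.  171.];sc 205 151 [ 565. -170.  181.];sc 206 151 [ 567. -165.  183.];sc 207 151 [ 570. -160.  186.];sc 208 151 [ 563. -160.  182.];sc 209 151 [ 562. -157.  182.];sc 210 151 [ 560. -155.  181.];sc 211 151 [ 554. -154.  178.];sc 212 151 [ 549. -154.  175.];sc 222 151 [ 518. -134.  161.];sc 223 151 [ 518. -130.  162.];sc 224 1
[... 8686 characters left out ...]
540. -135.  162.];sd 299 143 [ 542. -119.  171.];sd 300 143 [ 543. -130.  160.];sd 301 143 [ 540. -129.  163.];sd 302 143 [ 538. -130.  163.];sd 303 143 [ 535. -131.  164.];sd 304 143 [ 533. -132.  163.];sd 305 143 [ 531. -135.  162.];sd 302 144 [ 534. -122.  169.];sd 303 144 [ 534. -129.  163.];sd 304 144 [ 531. -128.  165.];sd 305 144 [ 529. -130.  164.];sd 306 144 [ 527. -131.  164.];sd 307 144 [ 525. -134.  162.];sd 305 145 [ 528. -126.  164.];sd 306 145 [ 526. -129.  163.];sd 307 145 [ 523. -128.  165.];sd 308 145 [ 521. -131.  164.];sd 309 145 [ 519. -132.  164.];sd 310 145 [ 517. -135.  162.];sd 308 146 [ 520. -128.  163.];sd 309 146 [ 518. -131.  161.];sd 310 146 [ 516. -133.  160.];
```

Request:
apply_moves(
  series=[
    [[0,0,5],[0,0,0],30],
    [[1.5,-2.5,10],[0,0,-0.05],40],
    [[4.5,-7.5,10],[0,0,-0.14],50],
    [[7.6,-12.5,10],[0,0,-0.23],50],
    [[10.7,-17.5,10],[0,0,-0.33],50],
    [[13.8,-22.5,10],[0,0,-0.42],50],
    [[16.9,-27.5,10],[0,0,-0.51],50],
    [[20,-32.5,10],[0,0,-0.6],50],
    [[23.1,-37.5,10],[0,0,-0.7],50],
    [[26.2,-42,10],[0,0,-0.78],50],
  ],
  grip_force=20,
)

```text
clock: 1.4
eef_pos: [384.7, 114.3, 330.6]
eef_rot: [3.141, -0.0, 0.564]
wrist_force: [1.0, 1.4, -0.5]
finger_gap: 46.6
```

Request:
apply_moves(
  series=[
    [[3.1,-5,0],[0,0,-0.1],50],
    [[6.2,-10,0],[0,0,-0.2],50],
    [[9.3,-15,0],[0,0,-0.3],50],
    [[12.4,-20,0],[0,0,-0.4],50],
    [[15.5,-25,0],[0,0,-0.5],50],
    [[17.3,-27.7,0],[0,0,-0.515],50],
    [[17.3,-27.7,-3],[0,0,-0.515],50],
    [[17.3,-27.7,-6],[0,0,-0.515],50],
    [[17.3,-27.7,-7.5],[0,0,-0.515],50],
    [[17.3,-27.7,-7.5],[0,0,-0.515],50],
  ],
)

```text
clock: 2.65
eef_pos: [556.9, -160.6, 255.0]
eef_rot: [-3.141, 0.001, 0.052]
wrist_force: [-0.7, 0.3, 0.1]
finger_gap: 47.0
```

Run:
```python
from h import *
st=manip.read_state(); print(st)
p,d=manip.camera("wrist"); cv2.imwrite("pics/w1.png",p[:,:,::-1]); 
C=cloud("wrist",d,st); np.savez("pics/w1.npz",p=p,C=C,d=d)
s=(C[...,2]>155)&(C[...,2]<200)&(C[...,1]<-128)&(abs(C[...,0]-557)<35)
u=np.argwhere(s);print(u.min(0),u.max(0),len(u)); Q=C[s]
for t in np.arange(-175,-125,5):
    q=Q[abs(Q[:,1]-t)<2.5]
    if len(q): print(t,len(q),np.percentile(q[:,0],[3,50,97]).round(0),np.median(q[:,2]).round(1))
```

```text
{'clock': 2.65, 'joints': array([-3.43965824e-01,  3.49980442e-01,  1.39772651e+00,  2.39862970e-07,
        1.39513821e+00, -3.96092850e-01]), 'qd': array([ 0.0006149 , -0.02318836, -0.03593206,  0.00111996,  0.01801842,
       -0.00016007]), 'effort': array([-8.37480091e-02, -5.49672532e+01, -3.42885089e+01,  5.72538574e-02,
       -3.09335589e-01, -1.13199083e-04]), 'eef_pos': array([ 556.91825971, -160.61372931,  255.03310948]), 'eef_rot': array([-3.14110920e+00,  1.15544604e-03,  5.21272632e-02]), 'wrist_force': array([-0.70300709,  0.26491171,  0.12670158]), 'moment': array([-0.0690349,  0.0939328, -0.0034521]), 'finger_gap': 46.97473084276113}
[160 225] [217 303] 1836
-175 3 [552. 554. 556.] 180.2
-170 71 [550. 558. 568.] 183.9
-165 147 [549. 558. 568.] 187.3
-160 167 [549. 558. 568.] 184.2
-155 167 [548. 558. 568.] 180.2
-150 154 [548. 557. 567.] 176.3
-145 157 [548. 557. 567.] 172.3
-140 191 [525. 554. 566.] 167.4
-135 373 [524. 556. 589.] 161.4
-130 406 [524. 555. 589.] 162.0
```

View pics/w1.png

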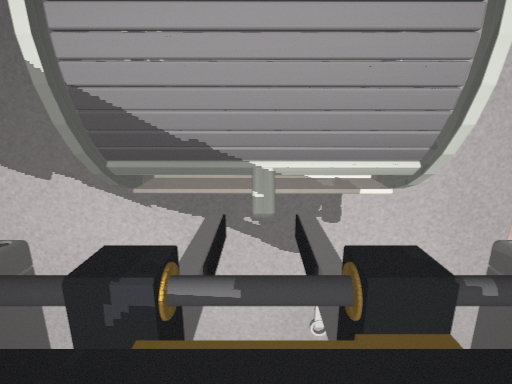

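The wrist view shows the tab at about (263,190), centred between the fingers, which agrees with the fit (joint about 0.27). I'll lower onto it and pinch.

Request:
apply_moves(
  series=[
    [[0,0,-3],[0,0,0],50],
    [[0,0,-6],[0,0,0],50],
    [[0.05,0.1,-7.4],[0,0,0],50],
    [[0.05,0.1,-7.4],[0,0,0],50],
    [[0.05,0.1,-7.4],[0,0,0],10],
    [[0.05,0.1,-7.4],[0,0,0],10],
    [[0.05,0.1,-7.4],[0,0,0],10],
    [[0.05,0.1,-7.4],[0,0,0],10],
    [[0.05,0.1,-7.4],[0,0,0],10],
    [[0.05,0.1,-7.4],[0,0,0],10],
  ],
  grip_force=25,
)

```text
clock: 3.95
eef_pos: [559.1, -159.6, 182.4]
eef_rot: [3.141, -0.005, 0.052]
wrist_force: [11.6, 1.2, -1.6]
finger_gap: 20.1
```

Run:
```python
import numpy as np
# arc from th0 .675 to 2.07
n=np.array([-.051,.9987]);t0=.675
for t in np.linspace(t0,2.075,21):
    du=184*(np.cos(t0)-np.cos(t));dz=184*(np.sin(t)-np.sin(t0))
    print(round(t,3),(n*du/10).round(2),round(dz/10,2))
```

```text
0.675 [-0.  0.] 0.0
0.745 [-0.04  0.84] 0.98
0.815 [-0.09  1.74] 1.89
0.885 [-0.14  2.71] 2.74
0.955 [-0.19  3.73] 3.52
1.025 [-0.25  4.81] 4.23
1.095 [-0.3   5.93] 4.86
1.165 [-0.36  7.09] 5.41
1.235 [-0.42  8.29] 5.87
1.305 [-0.49  9.52] 6.26
1.375 [-0.55 10.77] 6.55
1.445 [-0.61 12.04] 6.76
1.515 [-0.68 13.32] 6.87
1.585 [-0.75 14.61] 6.9
1.655 [-0.81 15.89] 6.84
1.725 [-0.88 17.17] 6.68
1.795 [-0.94 18.43] 6.44
1.865 [-1.   19.67] 6.11
1.935 [-1.07 20.89] 5.69
2.005 [-1.13 22.08] 5.19
2.075 [-1.19 23.22] 4.61
```

The tab is held (gap 20.1), with a small sideways offset that I'll relieve. Now following the arc.

Request:
apply_moves(
  series=[
    [[0.2,0,0.1],[0,0,0],10],
    [[0.17,0.84,0.98],[0,0,0],10],
    [[0.12,1.74,1.89],[0,0,0],10],
    [[0.07,2.71,2.74],[0,0,0],10],
    [[0.02,3.73,3.52],[0,0,0],10],
    [[-0.04,4.81,4.23],[0,0,0],10],
    [[-0.09,5.93,4.86],[0,0,0],10],
    [[-0.15,7.09,5.41],[0,0,0],10],
    [[-0.21,8.29,5.87],[0,0,0],10],
    [[-0.21,8.29,5.87],[0,0,0],10],
  ],
)

```text
clock: 5.2
eef_pos: [555.0, -75.4, 240.8]
eef_rot: [-3.141, 0.001, 0.053]
wrist_force: [-7.2, 0.8, -0.9]
finger_gap: 19.9
```

Request:
apply_moves(
  series=[
    [[-0.17,1.23,0.39],[0,0,0],10],
    [[-0.23,2.48,0.68],[0,0,0],10],
    [[-0.29,3.75,0.89],[0,0,0],10],
    [[-0.36,5.03,1.0],[0,0,0],10],
    [[-0.43,6.32,1.03],[0,0,0],10],
    [[-0.49,7.6,0.97],[0,0,0],10],
    [[-0.56,8.88,0.81],[0,0,0],10],
    [[-0.62,10.14,0.57],[0,0,0],10],
    [[-0.68,11.38,0.24],[0,0,0],10],
    [[-0.75,12.6,-0.18],[0,0,0],10],
  ],
)

```text
clock: 6.45
eef_pos: [548.5, 50.4, 239.7]
eef_rot: [-3.141, -0.003, 0.052]
wrist_force: [5.1, 0.6, 6.5]
finger_gap: 19.9
```

Request:
apply_moves(
  series=[
    [[-0.03,0.6,-0.24],[0,0,0],10],
    [[-0.06,1.19,-0.5],[0,0,0],10],
    [[-0.09,1.8,-0.78],[0,0,0],10],
    [[-0.12,2.33,-1.08],[0,0,0],10],
    [[-0.12,2.33,-1.08],[0,0,0],10],
    [[-0.12,2.33,-1.08],[0,0,0],10],
    [[-0.12,2.33,-1.08],[0,0,0],10],
    [[-0.12,2.33,-1.08],[0,0,0],10],
    [[-0.12,2.33,-1.08],[0,0,0],10],
    [[-0.12,2.33,-1.08],[0,0,0],10],
  ],
)

```text
clock: 7.7
eef_pos: [547.3, 74.1, 229.0]
eef_rot: [-3.14, -0.003, 0.053]
wrist_force: [4.3, 5.9, 7.8]
finger_gap: 19.9
```

Request:
apply_moves(
  series=[
    [[0,0,0],[0,0,0],40],
    [[0,0,0],[0,0,0],40],
    [[0,0,0],[0,0,0],40],
    [[0,0,2],[0,0,0],40],
    [[0,0,5],[0,0,0],40],
    [[0,-4,8],[0,0,0],40],
    [[0,-9,10],[0,0,0],40],
    [[0,-14,10],[0,0,0],40],
    [[0,-18,10],[0,0,0],40],
    [[0,-18,10],[0,0,0],40],
  ],
)

```text
clock: 8.95
eef_pos: [546.4, -109.6, 327.1]
eef_rot: [-3.141, 0.001, 0.049]
wrist_force: [0.6, -0.6, -0.5]
finger_gap: 37.2
```

Run:
```python
from h import *
st=manip.read_state(); print(st["eef_pos"],st["eef_rot"])
for n in ("wrist","scene","side"):
    p,d=manip.camera(n); cv2.imwrite(f"pics/{n}2.png",p[:,:,::-1]); np.savez(f"pics/{n}2.npz",p=p,d=d,C=cloud(n,d,st))
    if n=="side": crop(p,180,90,380,290,3,"pics/sd2.png")
    if n=="scene": crop(p,170,110,330,250,5,"pics/sc2.png")
```

```text
[ 546.44577623 -109.62553763  327.14966944] [-3.14147644e+00  8.41391683e-04  4.86017073e-02]
```

View pics/wrist2.png

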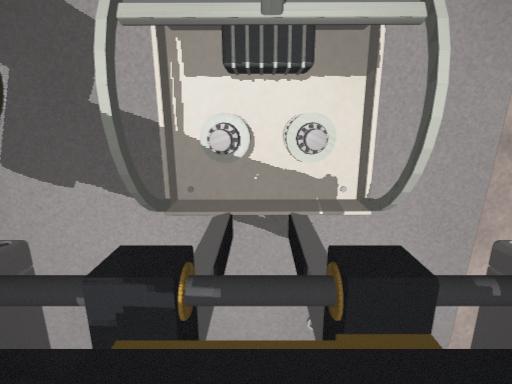

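View pics/sc2.png

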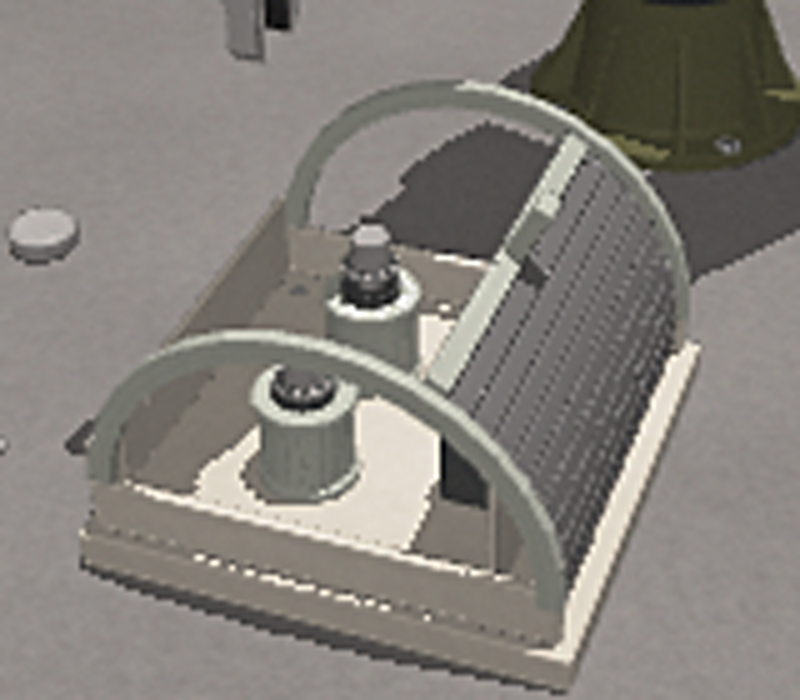

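View pics/sd2.png

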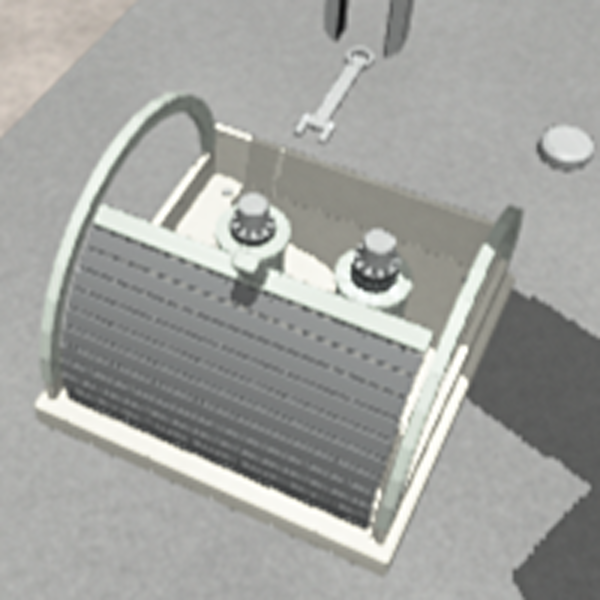

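The shutter is open. In the wrist view the caps are at about (219,139) and (317,139), and the left one (low x) looks raised. Next I'll measure both.

Run:
```python
from h import *
for n in ("wrist","scene","side"):
    C=np.load(f"pics/{n}2.npz")["C"]
    for nm,x0,x1 in (("low",440,545),("high",560,670)):
        s=(C[...,0]>x0)&(C[...,0]<x1)&(C[...,1]>-90)&(C[...,1]<40)&(C[...,2]>100)&(C[...,2]<165)
        P=C[s]; 
        if len(P)<5: print(n,nm,len(P));continue
        h,e=np.histogram(P[:,2],bins=np.arange(100,166,3)); print(n,nm,dict(zip(e[:-1].astype(int),h)))
        for lo in (122,138):
            Q=P[(P[:,2]>lo)]
            if len(Q)>3: print("  top>",lo,len(Q),np.median(Q,0).round(1),np.min(Q,0).round(1),np.max(Q,0).round(1))
        F=P[(P[:,2]>101)&(P[:,2]<112)]
        if len(F)>3: print("  hubface",len(F),((F.min(0)+F.max(0))/2).round(1),np.ptp(F,axis=0).round(1))
# shutter angle: tab
for n in ("scene","side"):
    C=np.load(f"pics/{n}2.npz")["C"]
    s=(C[...,2]>216)&(C[...,2]<260)&(abs(C[...,0]-546)<30)&(abs(C[...,1]-60)<70)
    P=C[s];print(n,"tab",len(P),P.min(0).round(0),P.max(0).round(0),np.median(P,0).round(0))
    a=np.load(f"pics/{n}0.npz");
    for nm,c in dict(puck=(412,-388),ring=(483,381),tray=(631,421),spanner=(681,-400)).items(): pass
```

```text
wrist low {np.int64(100): np.int64(4), np.int64(103): np.int64(57), np.int64(106): np.int64(4), np.int64(109): np.int64(0), np.int64(112): np.int64(0), np.int64(115): np.int64(0), np.int64(118): np.int64(213), np.int64(121): np.int64(127), np.int64(124): np.int64(6), np.int64(127): np.int64(7), np.int64(130): np.int64(5), np.int64(133): np.int64(5), np.int64(136): np.int64(7), np.int64(139): np.int64(36), np.int64(142): np.int64(351), np.int64(145): np.int64(5), np.int64(148): np.int64(0), np.int64(151): np.int64(0), np.int64(154): np.int64(0), np.int64(157): np.int64(0), np.int64(160): np.int64(0)}
  top> 122 480 [496.2 -65.8 142.9] [477.  -85.1 122. ] [513.5 -49.5 146. ]
  top> 138 395 [495.  -66.4 143.2] [481.7 -79.7 138.3] [507.9 -53.5 146. ]
  hubface 65 [502.  -65.5 103.8] [25.6 37.6  5.2]
wrist high {np.int64(100): np.int64(9), np.int64(103): np.int64(57), np.int64(106): np.int64(221), np.int64(109): np.int64(95), np.int64(112): np.int64(3), np.int64(115): np.int64(9), np.int64(118): np.int64(7), np.int64(121): np.int64(4), np.int64(124): np.int64(11), np.int64(127): np.int64(
[... 2861 characters left out ...]
p.int64(115): np.int64(10), np.int64(118): np.int64(2), np.int64(121): np.int64(7), np.int64(124): np.int64(7), np.int64(127): np.int64(17), np.int64(130): np.int64(45), np.int64(133): np.int64(5), np.int64(136): np.int64(0), np.int64(139): np.int64(0), np.int64(142): np.int64(0), np.int64(145): np.int64(0), np.int64(148): np.int64(0), np.int64(151): np.int64(0), np.int64(154): np.int64(0), np.int64(157): np.int64(0), np.int64(160): np.int64(0)}
  top> 122 79 [608.9 -58.5 130.6] [597.9 -73.6 122.4] [622.3 -46.2 135.6]
  hubface 89 [610.1 -59.4 106.5] [39.4 39.  10.7]
scene tab 44 [538.  63. 216.] [560.  83. 236.] [555.  75. 229.]
side tab 75 [536.  62. 216.] [556.  82. 240.] [543.  76. 233.]
```

The low-x cap is proud: top at (495,-66,143), about 12 mm to go. The other is home at 131. Now closing the fingers and moving above it.

Request:
apply_moves(
  series=[
    [[0,0,0],[0,0,0],0],
    [[-1,1,0],[0,0,0],0],
    [[-3,2.5,0],[0,0,0],0],
    [[-5.15,4.35,0],[0,0,0],0],
    [[-5.15,4.35,0],[0,0,0],0],
    [[-5.15,4.35,-4],[0,0,0],0],
    [[-5.15,4.35,-8],[0,0,0],0],
    [[-5.15,4.35,-12],[0,0,0],0],
    [[-5.15,4.35,-14.4],[0,0,0],0],
    [[-5.15,4.35,-14.4],[0,0,0],0],
  ],
)

```text
clock: 10.35
eef_pos: [494.8, -63.9, 182.3]
eef_rot: [-3.141, 0.003, 0.052]
wrist_force: [0.2, 0.3, 1.0]
finger_gap: 0.8
```

Run:
```python
from h import *
st=manip.read_state(); print(st["eef_pos"],st["eef_rot"],st["wrist_force"])
for n in ("scene","side"):
    p,d=manip.camera(n); C=cloud(n,d,st);np.savez(f"pics/{n}3.npz",p=p,d=d,C=C)
    for lo,hi in ((165,180),(180,200)):
        s=(C[...,2]>lo)&(C[...,2]<hi)&(abs(C[...,0]-495)<40)&(abs(C[...,1]+66)<40); P=C[s]; print(n,len(P),P.min(0).round(1),P.max(0).round(1))
    u,v=proj(n,(495,-66,150)).astype(int); crop(p,u-50,v-50,u+50,v+40,6,f"pics/{n}3.png")
```

```text
[494.78838665 -63.86497184 182.27449384] [-3.14085723e+00  2.87784574e-03  5.21703898e-02] [0.2241828  0.32015867 0.98900664]
scene 28 [480.  -67.8 165.1] [511.5 -53.2 179.6]
scene 44 [487.1 -71.9 180.2] [511.2 -52.3 199.8]
side 45 [481.7 -74.  165.3] [504.6 -53.2 180. ]
side 67 [481.2 -74.5 180.1] [506.2 -53.6 199.1]
```

View pics/scene3.png

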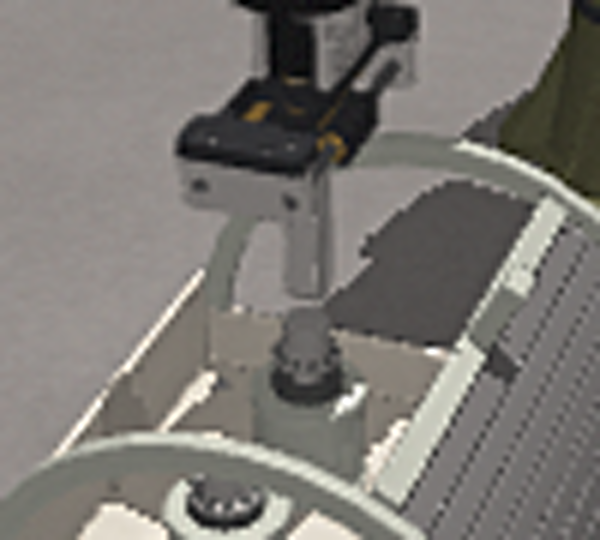

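View pics/side3.png

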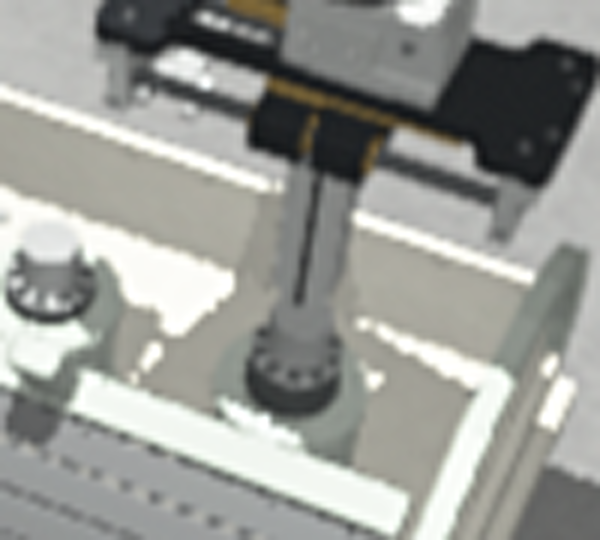

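The fingertips at about (310,290) in the scene crop sit above the cap, about 2 mm off in y. I'll correct that and press gently.

Request:
apply_moves(
  series=[
    [[0,-0.2,-0.5],[0,0,0],0],
    [[0,-0.2,-1],[0,0,0],0],
    [[0,-0.2,-1.2],[0,0,0],0],
    [[0,-0.2,-1.35],[0,0,0],0],
    [[0,-0.2,-1.5],[0,0,0],0],
    [[0,-0.2,-1.65],[0,0,0],0],
    [[0,-0.2,-1.8],[0,0,0],0],
    [[0,-0.2,-1.95],[0,0,0],0],
    [[0,-0.2,-2.1],[0,0,0],0],
    [[0,-0.2,-2.1],[0,0,0],0],
  ],
)

```text
clock: 11.7
eef_pos: [495.5, -66.0, 163.4]
eef_rot: [3.141, -0.001, 0.052]
wrist_force: [-2.4, 1.7, 9.3]
finger_gap: 0.4
```

Request:
apply_moves(
  series=[
    [[0,0,-0.15],[0,0,0],0],
    [[0,0,-0.3],[0,0,0],0],
    [[0,0,-0.4],[0,0,0],0],
    [[0,0,-0.5],[0,0,0],0],
    [[0,0,-0.55],[0,0,0],0],
    [[0,0,-0.6],[0,0,0],0],
    [[0,0,-0.65],[0,0,0],0],
    [[0,0,-0.7],[0,0,0],0],
    [[0,0,-0.75],[0,0,0],0],
    [[0,0,-0.75],[0,0,0],0],
  ],
)

```text
clock: 12.95
eef_pos: [495.6, -66.0, 156.3]
eef_rot: [3.141, -0.001, 0.052]
wrist_force: [-5.4, 0.7, 13.9]
finger_gap: 0.3
```

Request:
apply_moves(
  series=[
    [[0,0,-0.05],[0,0,0],0],
    [[0,0,-0.1],[0,0,0],0],
    [[0,0,-0.15],[0,0,0],0],
    [[0,0,-0.15],[0,0,0],0],
    [[0,0,-0.2],[0,0,0],0],
    [[0,0,-0.2],[0,0,0],0],
    [[0,0,-0.25],[0,0,0],0],
    [[0,0,-0.25],[0,0,0],0],
    [[0,0,-0.25],[0,0,0],0],
    [[0,0,-0.25],[0,0,0],0],
  ],
)

```text
clock: 14.2
eef_pos: [495.8, -66.1, 156.0]
eef_rot: [3.141, -0.003, 0.052]
wrist_force: [-16.9, 3.5, 39.4]
finger_gap: 0.6
```

Hard stop reached: tips at 131 mm, force up to 39 N. Lifting straight off and checking.

Request:
apply_moves(
  series=[
    [[0,0,0.25],[0,0,0],0],
    [[0,0,1],[0,0,0],0],
    [[0,0,4],[0,0,0],0],
    [[0,0,8],[0,0,0],0],
    [[0,0,12],[0,0,0],0],
    [[0,0,17],[0,0,0],0],
    [[2.5,-2,17.5],[0,0,0],0],
    [[5,-4.5,17.5],[0,0,0],0],
    [[5,-4.5,17.5],[0,0,0],0],
    [[5,-4.5,17.5],[0,0,0],0],
  ],
)

```text
clock: 15.45
eef_pos: [545.0, -110.8, 327.4]
eef_rot: [-3.141, 0.0, 0.052]
wrist_force: [-0.1, 0.3, -0.6]
finger_gap: 0.5
```

Run:
```python
from h import *
st=manip.read_state(); print(st["eef_pos"],st["eef_rot"],st["wrist_force"])
for n in ("wrist","scene","side"):
    p,d=manip.camera(n); C=cloud(n,d,st);np.savez(f"pics/{n}4.npz",p=p,d=d,C=C); cv2.imwrite(f"pics/{n}4.png",p[:,:,::-1])
    for nm,cx,cy in (("cap",495,-66),("done",611,-61)):
        r=np.hypot(C[...,0]-cx,C[...,1]-cy)
        for t,lo,hi,rr in (("top",124,160,11),("flange",100,124,19)):
            s=(r<rr)&(r>(0 if t=="top" else 15))&(C[...,2]>lo)&(C[...,2]<hi);P=C[s]
            if len(P)<8: print(n,nm,t,len(P));continue
            c,*_=np.linalg.lstsq(np.c_[P-P.mean(0)][:,:2],P[:,2]-P[:,2].mean(),rcond=None)
            print(n,nm,t,len(P),np.median(P,0).round(1),"tilt",c.round(3))
    s=(C[...,2]>216)&(C[...,2]<260)&(abs(C[...,0]-546)<30)&(abs(C[...,1]-60)<70)
    P=C[s]
    if len(P): print(n,"tab",len(P),P.min(0).round(0),P.max(0).round(0),np.median(P,0).round(0))
    if n=="side": crop(p,180,90,380,290,3,"pics/sd4.png")
    if n!="wrist":
        a=np.load(f"pics/{n}0.npz")
        dd=np.abs(p.astype(int)-a["p"]).max(-1)
        for nm,c in dict(puck=(412,-388,20),ring=(483,381,12),tray=(631,421,15),spanner=(676,-383,5)).items():
            u,v=proj(n,c).astype(int);w=dd[max(v-25,0):v+25,u-25:u+25];print("  bystander",n,nm,(u,v),(w>40).sum())
```

```text
[ 545.00192108 -110.78371827  327.4442128 ] [-3.14136483e+00  4.22187011e-04  5.19171135e-02] [-0.10296013  0.25932738 -0.63189592]
wrist cap top 257 [495.3 -65.9 131. ] tilt [-0.008 -0.011]
wrist cap flange 219 [499.4 -61.6 108.6] tilt [-0.016 -0.017]
wrist done top 255 [610.9 -60.9 130.9] tilt [ 0.009 -0.014]
wrist done flange 202 [605.  -55.6 108.4] tilt [ 0.005 -0.005]
scene cap top 19 [496.5 -65.7 130.6] tilt [-0.048 -0.049]
scene cap flange 21 [507.3 -56.5 108.4] tilt [0.051 0.065]
scene done top 0
scene done flange 29 [625.4 -53.9 109.2] tilt [0.174 0.066]
scene tab 42 [539.  64. 217.] [560.  84. 236.] [555.  75. 230.]
  bystander scene puck (np.int64(179), np.int64(154)) 5
  bystander scene ring (np.int64(372), np.int64(217)) 0
  bystander scene tray (np.int64(378), np.int64(253)) 0
  bystander scene spanner (np.int64(141), np.int64(196)) 0
side cap top 44 [494.6 -65.6 131.7] tilt [0.007 0.054]
side cap flange 47 [495.6 -52.7 107.8] tilt [ 0.005 -0.134]
side done top 41 [611.  -61.3 131.4] tilt [ 0.018 -0.053]
side done flange 42 [601.6 -50.3 108.9] tilt [ 0.096 -0.103]
side tab 74 [535.  63. 217.] [555.  83. 239.] [544.  76. 234.]
  bystander side puck (np.int64(368), np.int64(138)) 31
  bystander side ring (np.int64(216), np.int64(350)) 0
  bystander side tray (np.int64(149), np.int64(331)) 0
  bystander side spanner (np.int64(291), np.int64(115)) 295
```

View pics/wrist4.png

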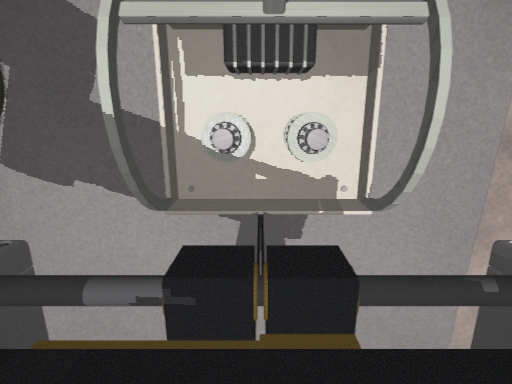

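View pics/sd4.png

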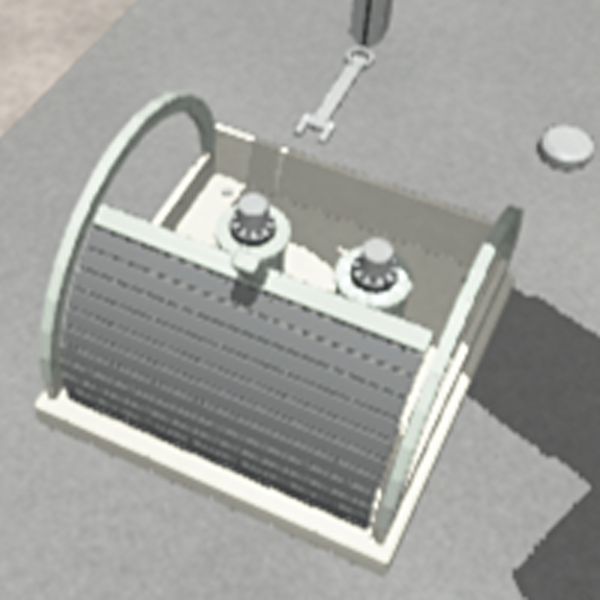

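The wrist view shows both caps level at (222,138) and (317,139), 131 mm high. The side view shows the shutter open and the bystanders in place.

```bash
python3 -c "
from cell import manip
print(manip.sign_off())"
```

```text
the job is handed in; nothing more can be done
None
```

The shutter is fully open and the proud axle cap is pressed home. I handed the job in at about 15.6 s of the 42 s allowed, with the robot touching nothing.

- **Shutter:** I pinched the tab and followed its arc to the end stop, then let go. In later pictures the tab tip was at about y 83 and z 236–239 mm, which matches a turn of about 1.66 rad. It did not move while I pressed the cap.
- **Cap:** The low-x cap was the one standing proud, with its top at 143 mm. I pressed it at its centre to the hard stop, where the force peaked at about 39 N, well under the 120 N wrist limit. Its top now measures 131.0 mm, against 130.9 mm for the finished cap. The wrist camera puts its tilt at about 0.01 rad, the same as the finished one, so it is square.
- **Bystanders:** The scene camera showed at most 5 changed pixels around any bystander (puck 5, the others 0). The side camera showed changes near the spanner (295 pixels) and a few near the puck (31). I put the spanner's down to the tab having moved away and the gripper being in view. The puck looks in place in the side view too.
- **Less certain:** The scene and side cameras gave noisier tilts, up to about 0.17 rad on the flanges, because they saw too few points. The scene camera could not see the finished cap's top at all.

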